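# Stop the food processor, shut its spout cap, release the stop

## Robot

A 6-joint arm with a two-finger parallel gripper is mounted at the origin on the work surface. World frame = base frame: x ahead of the robot, y to its left, z up, the work surface at z = 0. Lengths are in m, angles in rad, forces in N, time in s.
With the tool pointing down it reaches from about 0.3 to 0.85 m from the base axis. Payload 4.2 kg.
Tool frame: the origin (TCP) lies between the finger pads; the fingertips stand 22 mm ahead of it and the grasp point (between the pads) lies 3 mm ahead of it; z points along the fingers, y is the line along which they close (so a half turn about z gives the same grasp; the last joint's range is limited). The gripper opens to 91 mm and grips with 3 to 60 N. Pads are 32 mm wide; open, the fingers measure 118 mm over their backs; the gripper's body (76 mm by 178 mm) begins 60 mm behind the grasp point.
Start: joints at [1.138, 0.32, 1.565, -0, 1.257, -0.02], TCP at [0.231, 0.527, 0.236] pointing down, gripper open.
Joint ranges: [-3.11, 3.11], [-0.84, 2.01], [0.21, 2.61], [-1.34, 4.49], [0.05, 2.63], [-2.56, 2.56]. Speed limits (rad/s): [2.57, 2.57, 3.14, 3.14, 3.14, 3.14].

## Interface

Orientations are given as a rotation vector (axis times angle).
In Python, from bench import bot gives the robot as it stands.
- The arm moves only by the tool drive_tool, never from a script. Its arguments are lists of equal length, an entry for each row: "linear": the shift along the tool's x, y, z as a fraction of full scale, a list of three; "rot": the turn, a rotation vector about the tool's x, y, z as a fraction of full scale, a list of three; "grip": the opening, from -1 (shut) to 1 (fully open). A call has 1 to 8 rows; each row is the pose to reach, as a shift and turn from the pose commanded when the call began, along the tool's axes at that moment; what a row does not reach only later rows make up. Full scale, the value 1, is 0.15 m for a shift and pi/2 rad for a turn. A row lasts 1/10 s, in which the tool goes at most 50 mm and 8.59 degrees, less where a joint would pass 70% of its speed; a pose out of reach is approached as far as the arm can. A call with a number of a shift or a turn outside -1 to 1 is refused whole. A call with a gripper value outside its range is refused whole. The fingers move at their own pace and stop on an object; the grip force is fixed at half the most. Time passes only in rows, so rows that repeat a pose let the fingers close. It gives the time, the measured TCP pose, the force, the opening and the grip force at its end, in the units of the state.
- bot.read_state(): the state, without advancing time (a new reading comes with each control period).
- bot.camera(name): name is "scene" or "top" or "wrist"; returns (picture, depth): 420x560x3 uint8, blue, green, red; 420x560 float32, m along the optical axis (not along the pixel's ray), 0 where there is no reading.
- bot.get_calibration(name): a dict with "intrinsics" (3x3 intrinsics, pixels), "k1" (the pictures are not rectified: a ray, as slopes to the right and down, at radius r is drawn at 1 + k1 r^2 times it, then the intrinsics apply), "extrinsics" (4x4, takes a point from camera to world coordinates). Camera axes: x right, y down, z forward; pixel columns grow to the right and rows downward; lengths in m; the calibration is good to about 2 mm. A picture is of the moment at which its call begins: read the wrist's pose just before it. get_calibration takes no time and is no camera call; for the wrist camera it gives the pose at the moment of the call.
- bot.close_job(): hands the job in; it is judged then, once.
The state is a dict: "time_s": time; "joint_pos": joint angles; "joint_vel": joint speeds; "joint_torque": joint torques, N m; "position": TCP position; "eef_rot": TCP orientation; "force": force on the tool from outside, world axes, zero at the start; "torque": the same for the moment, N m; "finger_gap": finger opening in m; "gripper_force": force on a finger pad.
Only numpy, scipy, OpenCV 4.12 (cv2) and the standard library are available. Lean on these libraries where they do the work, as an engineer would, in place of code of your own. Each camera call takes 0.05 s, during which the arm holds its last target. There are 200 camera calls.

## Task

Make the food processor safe and ready to run: press its red mushroom stop button down until it latches and stays down by itself, then, with the stop latched, push the orange flip cap on the lid's neck fully shut, and last push the button's side tab clockwise (seen from above) with a fingertip until the button springs back up. Only press and push, with light finger force and without gripping the button or the cap, and leave everything else on the counter where it stands.

Things in the scene. Friction and masses are not known exactly. Their poses are not given: they have to be found in the camera images.
- processor: food processor, fixed. White motor base 220 mm (its x) by 370 mm (its y), flat top (deck) 90 mm up. Origin: centre of its underside; z up, x away from the robot, y left (turning with its yaw). Stop button axis at (0, -90) mm; clear bowl axis at (0, +90), its lid 178 mm across, top 208 mm up; grey neck on the lid's middle 52 mm across, top 224 mm up. Bowl handle out to y = +216, below 200 mm
- stop_top (a point): centre of the top of the red mushroom stop button, 45 mm above the deck (135 mm above the counter) when up. Round head 56 mm across, 18 mm high down from this point. Under it a black collar 40 mm across, 12 mm above the deck; round that the deck is clear
- tab_end (a point): middle of the outer end face of the red tab that sticks out sideways from the button's head and moves with it: 10 mm thick, 18 mm high (level with the head), from the head's rim (28 mm from the axis) to 60 mm. This point is 60 mm from the axis, 9 mm below stop_top's level. At rest the tab points along the processor's -y
- stop_press (a joint): how far the stop button is pushed down, m: 0 up, 0.013 fully down (hard stop). A spring pushes it up (2.5 N at the top, 6 to 8 N fully down). Pushed more than 11 mm down it latches and stays at about 0.010 when let go. Turning it about 0.5 rad while latched frees it and it springs up to 0
- stop_twist (a joint): turn of the button's head and tab, rad: 0 at rest, grows clockwise seen from above (the tab goes from the processor's -y towards its -x), stop at 0.8. A spring (0.064 N m at 0, 0.1 at 0.5, 0.13 at 0.8) turns it back to 0 when let go
- spout_cap (a joint): angle of the orange flip cap of the neck, rad: 0 shut flat on the neck (hard stop), 1.2 to 1.75 at the start (near upright). Stiff hinge (0.02 N m friction): it stays at the angle it is left. Shut, the cap points to the processor's -x; it opens by swinging up and over towards +x
- cap_hinge (a point): middle of the cap's hinge line, which runs along the processor's y, at (34, 90, 224) mm in the processor's frame, on the far side of the neck. The cap's underside plane passes through it. A hinge block below it reaches 6 mm beyond it to +x
- cap_lip (a point): point on the cap's free edge, at mid thickness, 70 mm from the hinge line; moves with the cap. The cap is a plate 54 mm wide, 7 mm thick, from 4 to 64 mm from the hinge, then a lip 24 mm wide to 74 mm
- trivet: dark grey round silicone trivet, 170 mm across, 6 mm thick, fixed flat on the counter, a bystander; origin at the centre of its underside
- stone_bowl: small grey stoneware bowl, 116 mm across, 50 mm high, loose, a bystander; origin at the centre of its underside
- cruet: green glass cruet with a cork, 66 mm across, 160 mm high, loose, a bystander; origin at the centre of its underside
- scraper: stainless steel dough scraper with a wooden handle, about 115 x 150 mm, 17 mm high, lying flat, loose, a bystander; origin near its centre, on the counter
- spice_jar: spice jar with a steel lid, 48 mm across, 90 mm high, loose, a bystander; origin at the centre of its underside
- mug: blue mug, 80 mm across plus its handle, 90 mm high, loose, a bystander; origin at the centre of its underside
- pepper_mill: wooden pepper mill, 54 mm across, 155 mm high, loose, a bystander; origin at the centre of its underside

How it is judged:
By the outcome, as a careful person would: the job done as asked, in the order asked, and still so for the second after the job is handed in, with the robot touching nothing.
It also fails if it takes over 64 s, if anything falls off the work surface, if the arm or the gripper's body presses on something with over 40 N, if the wrist force passes 120 N, or if a joint passes its speed limit or range.

## Working session

There is one attempt and no reset: what is moved stays moved. The work goes in short steps, Python scripts to look and compute and a tool call to move; the robot and the scene stay as the last step left them, time stands still between calls to the robot, and variables do not carry over. Pictures are saved under pics/ and viewed, at most 10 in all, crops included, and the job is handed in when it is done.

Besides the shell and the picture viewer there is one more tool, called after "Call:" as a command line: name --argument value ..., lists and objects as JSON in quotes. drive_tool: Moves the arm, as the interface text tells. Shift numbers are shares of 0.15 m and turn numbers shares of pi/2 rad, none past 1 either way. Its arguments: {"type":"object","properties":{"linear":{"type":"array","items":{"type":"array","items":{"type":"number","minimum":-1,"maximum":1}}},"rot":{"type":"array","items":{"type":"array","items":{"type":"number","minimum":-1,"maximum":1}}},"grip":{"type":"array","items":{"type":"number"}}},"required":["linear","rot","grip"]}

```bash
mkdir -p pics; cat > h.py <<'E'
import numpy as np, cv2, pickle
from bench import bot
def snap(n,f):
    c=bot.get_calibration(n); im,d=bot.camera(n); cv2.imwrite(f'pics/{f}.png',im)
    pickle.dump((c,im,d),open(f'pics/{f}.pkl','wb'))
def load(f): return pickle.load(open(f'pics/{f}.pkl','rb'))
def ray(c,u,v):
    K=np.array(c['intrinsics']); k=c['k1']
    x=np.array([(u-K[0,2])/K[0,0],(v-K[1,2])/K[1,1]]); s=x.copy()
    for _ in range(20): s=x/(1+k*(s@s))
    return np.array([s[0],s[1],1.])
def pt(f,u,v):  # by depth
    c,im,d=load(f); T=np.array(c['extrinsics']); p=d[int(v)-1:int(v)+2,int(u)-1:int(u)+2]; p=p[p>0]
    return T[:3,:3]@(ray(c,u,v)*np.median(p))+T[:3,3] if len(p) else None
def ptz(f,u,v,z):
    c,im,d=load(f); T=np.array(c['extrinsics']); r=T[:3,:3]@ray(c,u,v); return T[:3,3]+r*(z-T[2,3])/r[2]
E
python3 - <<'E'
from h import *
snap('scene','s1');snap('top','t1')
a=[cv2.imread(f'pics/{x}1.png') for x in 'st']
cv2.imwrite('pics/top1big.png',cv2.resize(a[1],(800,600)))
s=bot.read_state(); print(s['position'],s['eef_rot'],s['time_s'],s['finger_gap'])
for n in('scene','top'):print(np.round(bot.get_calibration(n)['extrinsics'],3))
E
```

```text
[0.2304892  0.52634369 0.23519175] [-6.43707715e-01 -3.07456111e+00  2.46795163e-03] 0.1 0.09099074706383586
[[-0.874  0.383 -0.298  1.003]
 [ 0.485  0.696 -0.529  0.736]
 [ 0.005 -0.608 -0.794  1.268]
 [ 0.     0.     0.     1.   ]]
[[ 0.017 -0.98   0.197  0.374]
 [-1.    -0.015  0.014  0.005]
 [-0.011 -0.197 -0.98   1.129]
 [ 0.     0.     0.     1.   ]]
```

View pics/top1big.png

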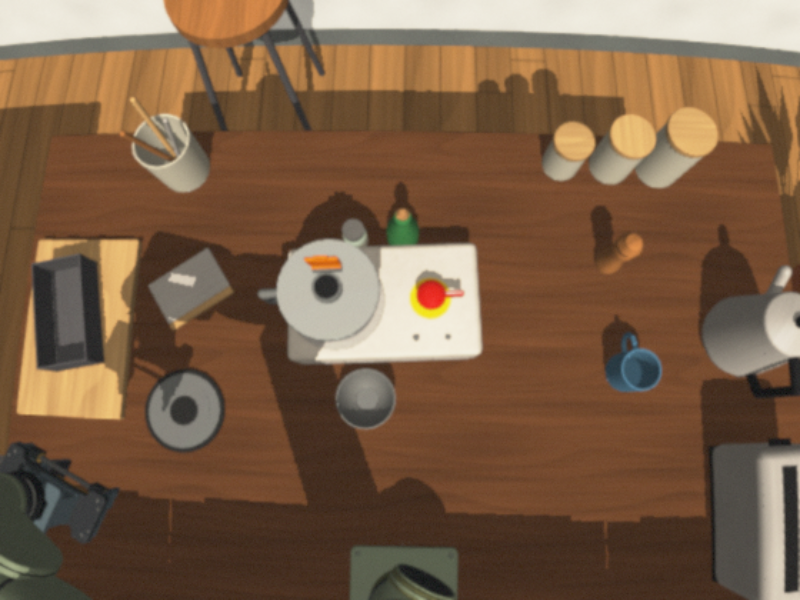

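View pics/s1.png

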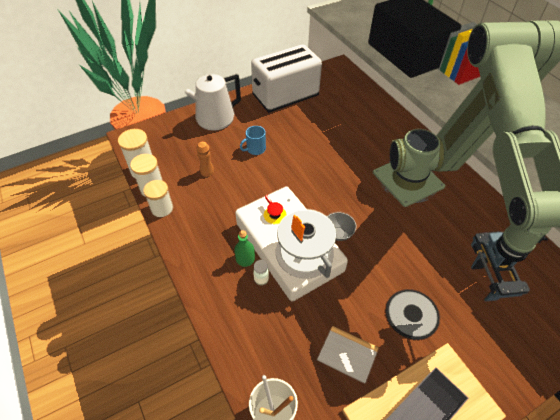

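The top view shows the processor near the middle: red button at about (302,206) in native pixels with its tab to the right, lid at about (230,203), and the cap standing upright at (226,184). The bowl is in front of the processor, with the cruet and spice jar behind it. Next I'll enlarge and measure.

```bash
python3 - <<'E'
from h import *
c,im,d=load('t1')
x0,y0=180,155
cr=im[y0:y0+113,x0:x0+170]
cv2.imwrite('pics/c1.png',cv2.resize(cr,None,fx=4.7,fy=4.7,interpolation=cv2.INTER_CUBIC)) 
b,g,r=[im[...,i].astype(int) for i in range(3)]
red=((r>150)&(g<70)&(b<70)); red[:, :280]=0;red[:,340:]=0;red[:180]=0;red[230:]=0
ys,xs=np.nonzero(red)
P=np.array([pt('t1',u,v) if pt('t1',u,v) is not None else [0,0,0] for u,v in zip(xs,ys)])
print(len(P),xs.min(),xs.max(),ys.min(),ys.max())
m=(P[:,2]>.125)&(P[:,2]<.145); print('red',m.sum(),P[m].mean(0),P[m].min(0),P[m].max(0))
# deck points
def cloud(f,zlo,zhi,box):
    c,im,d=load(f);T=np.array(c['extrinsics']);out=[]
    u0,u1,v0,v1=box
    for v in range(v0,v1):
        for u in range(u0,u1):
            if d[v,u]>0:
                p=T[:3,:3]@(ray(c,u,v)*d[v,u])+T[:3,3]
                if zlo<p[2]<zhi: out.append(p)
    return np.array(out)
D=cloud('t1',.08,.1,(190,345,165,260)); print('deck z',np.median(D[:,2]))
print(cv2.minAreaRect(D[:,:2].astype(np.float32)))
L=cloud('t1',.2,.216,(185,275,160,245)); print('lid',len(L),np.median(L[:,2]),cv2.minEnclosingCircle(L[:,:2].astype(np.float32)))
O=cloud('t1',.226,.33,(205,250,165,200)); print('cap',len(O),O.min(0),O.max(0)); print(np.round(O[np.argsort(-O[:,2])[:5]],3))
pickle.dump((D,L,O),open('pics/cl.pkl','wb'))
E
```

```text
278 293 311 196 214
red 278 [ 0.57615354 -0.04167705  0.13348196] [ 0.55359343 -0.06659069  0.12654536] [ 0.60257389 -0.01957241  0.13718134]
deck z 0.08989673366201623
((0.5810964107513428, 0.04730115830898285), (0.2406216412782669, 0.36983001232147217), 2.177589178085327)
lid 3426 0.20797155098586023 ((0.5660850405693054, 0.1372741162776947), 0.0889018252491951)
cap 219 [0.56986523 0.11208892 0.22615236] [0.60536792 0.16441482 0.30134655]
[[0.599 0.142 0.301]
 [0.597 0.142 0.3  ]
 [0.6   0.133 0.299]
 [0.6   0.145 0.299]
 [0.597 0.144 0.299]]
```

View pics/c1.png

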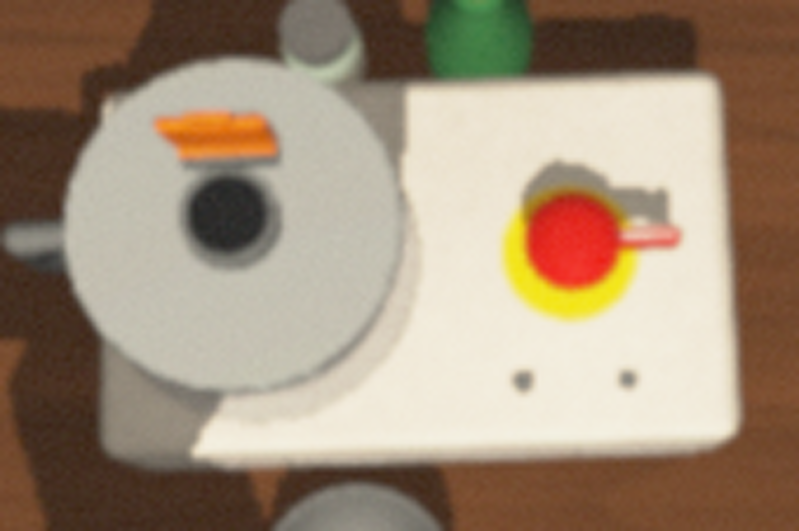

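The crop confirms the layout: button centre at crop (573,240), tab pointing right to (680,237), lid centre at about (233,222), and the cap upright at about (225,135).

- **Heights:** lid at 0.208 m, deck at 0.090 m and button at 0.135 m all match the given values.
- **Pose:** lid centre (0.566, 0.137), button (0.577, -0.042), yaw about 0.05.

I'll move first with the fingers shut, turning the closing axis towards processor x.

```bash
cat >> h.py <<'E'
from scipy.spatial.transform import Rotation as Ro
def plan(*targets,yaw=None):
    s=bot.read_state(); R=Ro.from_rotvec(s['eef_rot']); p=np.array(s['position'])
    for t in targets: print(t,'lin',np.round(R.inv().apply(np.array(t)-p)/.15,3))
    if yaw is not None:
        y=np.array([np.cos(yaw),np.sin(yaw),0]); z=np.array([0,0,-1.]); 
        G=Ro.from_matrix(np.c_[np.cross(y,z),y,z]); print('rot',np.round((R.inv()*G).as_rotvec()/(np.pi/2),3))
E
python3 - <<'E'
from h import *
plan((.23,.527,.35),(.345,.42,.35),yaw=.05)
E
```

```text
(0.23, 0.527, 0.35) lin [ 0.005  0.001 -0.765]
(0.345, 0.42, 0.35) lin [-0.984 -0.344 -0.765]
rot [-0.001  0.001  0.705]
```

Call:
drive_tool --linear '[[0,0,-0.4],[0,0,-0.765],[-0.3,-0.1,-0.765],[-0.6,-0.2,-0.765],[-0.984,-0.344,-0.765],[-0.984,-0.344,-0.765],[-0.984,-0.344,-0.765],[-0.984,-0.344,-0.765]]' --rot '[[0,0,0.09],[0,0,0.18],[0,0,0.27],[0,0,0.36],[0,0,0.45],[0,0,0.54],[0,0,0.63],[0,0,0.705]]' --grip '[-1,-1,-1,-1,-1,-1,-1,-1]'

```text
time_s: 0.9
position: [0.3457, 0.4194, 0.3503]
eef_rot: [-2.172, -2.269, 0.001]
force: [-0.1, -0.1, -0.4]
finger_gap: 0.0301
gripper_force: 0.0
```

```bash
python3 - <<'E'
from h import *
plan((.39,.28,.35),(.48,.28,.35),yaw=.05)
E
```

```text
(0.39, 0.28, 0.35) lin [-0.941  0.255  0.002]
(0.48, 0.28, 0.35) lin [-0.968  0.854  0.002]
rot [-0.     0.    -0.004]
```

Call:
drive_tool --linear '[[-0.3,0.15,0],[-0.6,0.3,0],[-1,0.5,0],[-1,0.5,0]]' --rot '[[0,0,0],[0,0,0],[0,0,0],[0,0,0]]' --grip '[-1,-1,-1,-1]'

```text
time_s: 1.3
position: [0.4289, 0.2708, 0.3504]
eef_rot: [2.167, 2.272, -0.002]
force: [0.2, 0.8, 0.1]
finger_gap: 0.0006
gripper_force: 0.0
```

Call:
drive_tool --linear '[[-0.3,0.15,0],[-0.6,0.3,0],[-1,0.5,0],[-1,0.5,0]]' --rot '[[0,0,0],[0,0,0],[0,0,0],[0,0,0]]' --grip '[-1,-1,-1,-1]'

```text
time_s: 1.7
position: [0.5116, 0.1245, 0.35]
eef_rot: [2.168, 2.272, -0.003]
force: [-0.2, 1.2, 0.5]
finger_gap: 0.0008
gripper_force: 0.0
```

```bash
python3 - <<'E'
from h import *
snap('wrist','w1')
print(bot.read_state()['finger_gap'])
plan((.577,-.043,.35),(.577,-.043,.27),yaw=.05)
E
```

```text
0.0006033473231773188
(0.577, -0.043, 0.35) lin [-1.13   0.381  0.002]
(0.577, -0.043, 0.27) lin [-1.129  0.381  0.536]
rot [-0.     0.002 -0.003]
```

View pics/w1.png

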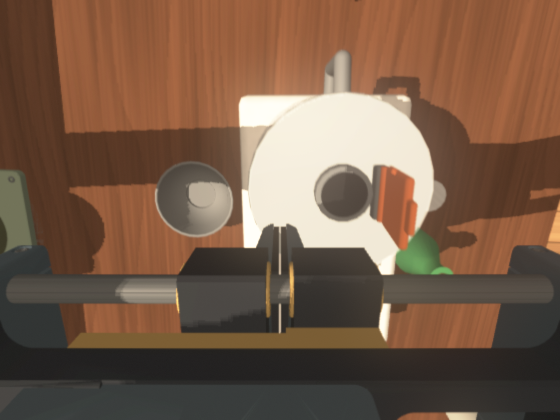

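The wrist view shows the lid centre at about (341,185), the neck ring at (343,193), and the orange cap upright with its top edge at about (409,200). The shut fingers are at (279,240). I'll check the lid position from this view, then go over the button.

```bash
python3 - <<'E'
from h import *
print(ptz('w1',343,193,.224),ptz('w1',341,184,.208),pt('w1',300,184),pt('w1',320,110))
print(ptz('w1',242,100,.09),ptz('w1',408,100,.09))
E
```

```text
[0.5678295  0.13840822 0.224     ] [0.56855799 0.14340206 0.208     ] [0.53005063 0.14163179 0.20817767] [0.54338287 0.20886878 0.2087267 ]
[0.46081098 0.21994606 0.09      ] [0.6653563  0.22962215 0.09      ]
```

Call:
drive_tool --linear '[[-0.3,0.15,0],[-0.6,0.3,0],[-0.9,0.38,0],[-1,0.38,0],[-1,0.38,0.2],[-1,0.38,0.2]]' --rot '[[0,0,0],[0,0,0],[0,0,0],[0,0,0],[0,0,0],[0,0,0]]' --grip '[-1,-1,-1,-1,-1,-1]'

```text
time_s: 2.35
position: [0.5725, -0.0184, 0.317]
eef_rot: [-2.16, -2.271, 0.008]
force: [-0.0, 0.4, -1.0]
finger_gap: 0.0002
gripper_force: 0.0
```

```bash
python3 - <<'E'
from h import *
plan((.577,-.043,.32),(.577,-.043,.18),(.577,-.043,.165),yaw=.05)
E
```

```text
(0.577, -0.043, 0.32) lin [-0.166  0.022 -0.021]
(0.577, -0.043, 0.18) lin [-0.167  0.03   0.913]
(0.577, -0.043, 0.165) lin [-0.167  0.03   1.013]
rot [-0.005 -0.001  0.   ]
```

Call:
drive_tool --linear '[[-0.165,0.025,0.1],[-0.165,0.025,0.35],[-0.165,0.025,0.6],[-0.165,0.025,0.8],[-0.165,0.025,0.95],[-0.165,0.025,0.99],[-0.165,0.025,0.99]]' --rot '[[0,0,0],[0,0,0],[0,0,0],[0,0,0],[0,0,0],[0,0,0],[0,0,0]]' --grip '[-1,-1,-1,-1,-1,-1,-1]'

```text
time_s: 3.05
position: [0.5796, -0.0423, 0.1724]
eef_rot: [-2.163, -2.278, 0.0]
force: [0.2, 0.2, 0.6]
finger_gap: 0.0009
gripper_force: 0.0
```

Call:
drive_tool --linear '[[0,0,0.04],[0,0,0.07],[0,0,0.1],[0,0,0.12],[0,0,0.14],[0,0,0.15]]' --rot '[[0,0,0],[0,0,0],[0,0,0],[0,0,0],[0,0,0],[0,0,0]]' --grip '[-1,-1,-1,-1,-1,-1]'

```text
time_s: 3.65
position: [0.5801, -0.0432, 0.1506]
eef_rot: [2.164, 2.276, 0.002]
force: [-1.6, -0.2, 5.5]
finger_gap: 0.0005
gripper_force: 2.7
```

Call:
drive_tool --linear '[[0,0,0.015],[0,0,0.025],[0,0,0.035],[0,0,0.04],[0,0,0.045],[0,0,0.045]]' --rot '[[0,0,0],[0,0,0],[0,0,0],[0,0,0],[0,0,0],[0,0,0]]' --grip '[-1,-1,-1,-1,-1,-1]'

```text
time_s: 4.25
position: [0.5802, -0.0432, 0.1442]
eef_rot: [2.164, 2.276, 0.002]
force: [-2.0, 0.4, 9.6]
finger_gap: 0.0004
gripper_force: 4.9
```

Call:
drive_tool --linear '[[0,0,0.004],[0,0,0.008],[0,0,0.008]]' --rot '[[0,0,0],[0,0,0],[0,0,0]]' --grip '[-1,-1,-1]'

```text
time_s: 4.55
position: [0.5803, -0.0433, 0.1441]
eef_rot: [2.163, 2.275, 0.003]
force: [-2.5, 1.6, 15.2]
finger_gap: 0.0002
gripper_force: 7.6
```

Call:
drive_tool --linear '[[0,0,-0.03],[0,0,-0.1],[0,0,-0.3],[0,0,-0.6],[0,0,-0.9],[0,0,-1],[0,0,-1]]' --rot '[[0,0,0],[0,0,0],[0,0,0],[0,0,0],[0,0,0],[0,0,0],[0,0,0]]' --grip '[-1,-1,-1,-1,-1,-1,-1]'

```text
time_s: 5.25
position: [0.5806, -0.0435, 0.2944]
eef_rot: [2.162, 2.274, 0.005]
force: [-0.2, -0.5, -0.8]
finger_gap: 0.0003
gripper_force: 0.0
```

```bash
python3 - <<'E'
from h import *
snap('scene','s2'); snap('wrist','w2')
c,im,d=load('s2'); c1,im1,_=load('s1')
f=lambda i:cv2.resize(i[185:235,245:300],None,fx=7,fy=7,interpolation=cv2.INTER_CUBIC)
cv2.imwrite('pics/cmp2.png',np.hstack([f(im1),f(im)]))
def red(f):
    c,im,d=load(f); b,g,r=[im[...,i].astype(int) for i in range(3)]
    m=(r>150)&(g<70)&(b<70); ys,xs=np.nonzero(m)
    P=[pt(f,u,v) for u,v in zip(xs,ys)]; P=np.array([p for p in P if p is not None])
    k=(np.hypot(P[:,0]-.577,P[:,1]+.043)<.025); print(f,k.sum(),np.percentile(P[k,2],[10,50,90,95]) if k.any() else '')
for x in('s1','s2'): red(x)
plan((.58,.0,.36))
E
```

```text
s1 119 [0.13137713 0.13367023 0.13572353 0.136018  ]
s2 125 [0.12111738 0.12374565 0.12565922 0.12592346]
(0.58, 0.0, 0.36) lin [ 0.288  0.02  -0.463]
```

View pics/cmp2.png

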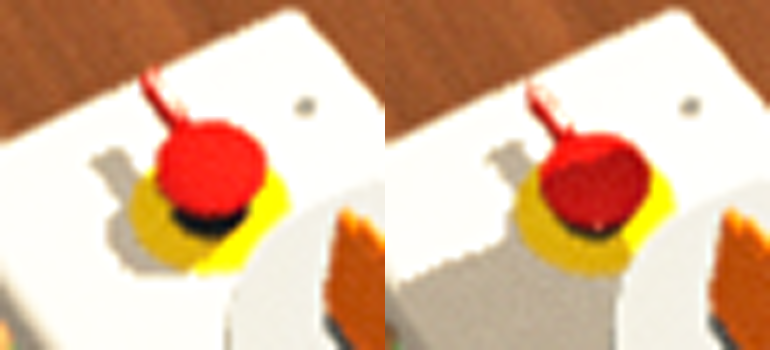

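The right half shows the head sunk onto its collar. Red height dropped from 0.1337 to 0.1237 m, so the button is latched 10 mm down. Next I go round to the far side of the cap.

Call:
drive_tool --linear '[[0,0,-0.3],[0,0.3,-0.45],[0.3,0.5,-0.45],[0.6,0.53,-0.45],[0.9,0.53,-0.45],[1,0.53,-0.45],[1,0.53,-0.45]]' --rot '[[0,0,0],[0,0,0],[0,0,0],[0,0,0],[0,0,0],[0,0,0],[0,0,0]]' --grip '[-1,-1,-1,-1,-1,-1,-1]'

```text
time_s: 6.05
position: [0.6509, 0.1124, 0.3567]
eef_rot: [-2.159, -2.279, 0.006]
force: [-0.9, -1.1, 0.7]
finger_gap: 0.0004
gripper_force: 0.0
```

```bash
python3 - <<'E'
from h import *
plan((.656,.142,.36),(.656,.142,.286),(.636,.142,.286),(.586,.14,.286),yaw=.048)
E
```

```text
(0.656, 0.142, 0.36) lin [ 0.195  0.045 -0.023]
(0.656, 0.142, 0.286) lin [0.195 0.047 0.471]
(0.636, 0.142, 0.286) lin [ 0.202 -0.086  0.471]
(0.586, 0.14, 0.286) lin [ 0.207 -0.42   0.473]
rot [-0.003  0.     0.004]
```

Call:
drive_tool --linear '[[0.1,0.05,0],[0.2,0.05,0],[0.2,0.05,0.25],[0.2,0.05,0.47],[0.2,0.05,0.47]]' --rot '[[0,0,0],[0,0,0],[0,0,0],[0,0,0],[0,0,0]]' --grip '[-1,-1,-1,-1,-1]'

```text
time_s: 6.55
position: [0.6552, 0.1402, 0.2833]
eef_rot: [-2.161, -2.271, 0.014]
force: [-0.3, -0.2, -0.7]
finger_gap: 0.0006
gripper_force: 0.0
```

Call:
drive_tool --linear '[[0,-0.08,0],[0,-0.15,0],[0,-0.22,0],[0,-0.29,0],[0,-0.36,0],[0,-0.43,0],[0,-0.43,0]]' --rot '[[0,0,0],[0,0,0],[0,0,0],[0,0,0],[0,0,0],[0,0,0],[0,0,0]]' --grip '[-1,-1,-1,-1,-1,-1,-1]'

```text
time_s: 7.25
position: [0.5916, 0.1376, 0.2894]
eef_rot: [-2.164, -2.277, -0.0]
force: [0.4, 0.4, 0.6]
finger_gap: 0.0007
gripper_force: 0.0
```

```bash
python3 - <<'E'
from h import *
snap('scene','s3');c,im,d=load('s3')
cv2.imwrite('pics/s3c.png',cv2.resize(im[150:290,210:360],None,fx=4,fy=4,interpolation=cv2.INTER_CUBIC))
plan((.56,.14,.286),(.56,.14,.26),(.55,.14,.25),yaw=.048)
E
```

```text
(0.56, 0.14, 0.286) lin [ 0.027 -0.215  0.021]
(0.56, 0.14, 0.26) lin [ 0.027 -0.215  0.195]
(0.55, 0.14, 0.25) lin [ 0.03  -0.282  0.261]
rot [ 0.    -0.     0.002]
```

View pics/s3c.png

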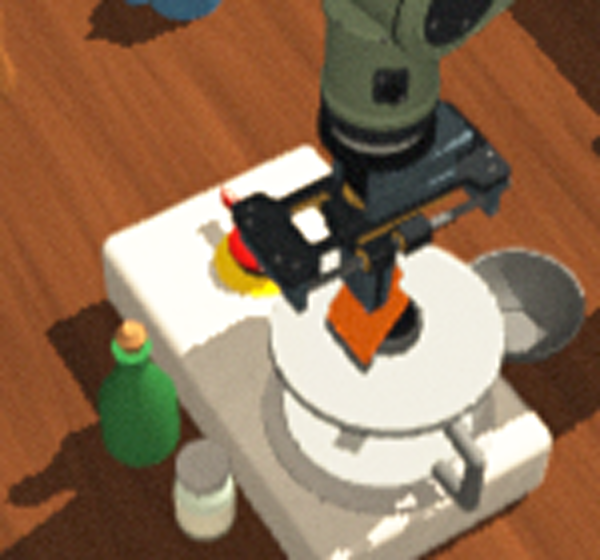

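The finger has tipped the cap from upright to roughly 65°; the orange plate leans over the neck at crop (370,320). I'll continue along the arc.

Call:
drive_tool --linear '[[0.015,-0.08,0],[0.015,-0.16,0.02],[0.015,-0.23,0.06],[0.015,-0.26,0.11],[0.015,-0.26,0.16],[0.015,-0.26,0.19],[0.015,-0.26,0.21],[0.015,-0.26,0.22]]' --rot '[[0,0,0],[0,0,0],[0,0,0],[0,0,0],[0,0,0],[0,0,0],[0,0,0],[0,0,0]]' --grip '[-1,-1,-1,-1,-1,-1,-1,-1]'

```text
time_s: 8.1
position: [0.5542, 0.1379, 0.2552]
eef_rot: [-2.164, -2.277, 0.001]
force: [0.5, 0.1, -0.6]
finger_gap: 0.0006
gripper_force: 0.1
```

Call:
drive_tool --linear '[[0,0,0.01],[0,0,0.02],[0,0,0.03],[0,0,0.03]]' --rot '[[0,0,0],[0,0,0],[0,0,0],[0,0,0]]' --grip '[-1,-1,-1,-1]'

```text
time_s: 8.5
position: [0.5542, 0.1379, 0.253]
eef_rot: [2.164, 2.276, 0.003]
force: [-2.7, -0.0, 7.8]
finger_gap: 0.0006
gripper_force: 3.6
```

The cap stopped hard at a tip height of 0.231 m, which is its shut height. I'll lift off, move towards the tab and look.

Call:
drive_tool --linear '[[0,0,-0.2],[0,0,-0.5],[-0.3,0.1,-0.5],[-0.6,0.25,-0.5],[-0.9,0.35,-0.5],[-1,0.37,-0.5],[-1,0.37,-0.5]]' --rot '[[0,0,0],[0,0,0],[0,0,0],[0,0,0],[0,0,0],[0,0,0],[0,0,0]]' --grip '[-1,-1,-1,-1,-1,-1,-1]'

```text
time_s: 9.2
position: [0.6174, -0.0111, 0.3257]
eef_rot: [-2.168, -2.273, 0.001]
force: [0.2, 1.7, 0.3]
finger_gap: 0.0007
gripper_force: 0.0
```

Call:
drive_tool --linear '[[-0.3,0,0],[-0.57,0,0],[-0.57,0,0],[-0.57,0,0]]' --rot '[[0,0,0],[0,0,0],[0,0,0],[0,0,0]]' --grip '[-1,-1,-1,-1]'

```text
time_s: 9.6
position: [0.621, -0.0934, 0.3263]
eef_rot: [-2.164, -2.276, -0.002]
force: [-0.5, 0.0, -0.2]
finger_gap: 0.0004
gripper_force: 0.0
```

```bash
python3 - <<'E'
from h import *
snap('wrist','w4');snap('scene','s4')
a=load('w4')[1];b=cv2.resize(load('s4')[1][170:275,230:370],(560,420),interpolation=cv2.INTER_CUBIC)
cv2.imwrite('pics/v4.png',cv2.resize(np.hstack([a,b]),(800,300)))
for u,v in((0,0),): pass
# cap heights
c,im,d=load('s4');bb,g,r=[im[...,i].astype(int) for i in range(3)]
ys,xs=np.nonzero((r>150)&(g>40)&(g<140)&(b.shape[0]>0)&(bb<60)); P=[pt('s4',u,v) for u,v in zip(xs,ys)]
P=np.array([p for p in P if p is not None]);k=(np.hypot(P[:,0]-.5675,P[:,1]-.138)<.06)&(P[:,2]>.2);P=P[k]
print(len(P),P.min(0),P.max(0),np.median(P,0))
A=np.c_[P[:,:2]-P[:,:2].mean(0),np.ones(len(P))];print('slope',np.linalg.lstsq(A,P[:,2],rcond=None)[0])
plan((.613,-.096,.3),(.613,-.096,.13),yaw=.048)
E
```

```text
149 [0.53209858 0.11183411 0.22263915] [0.6075608  0.16534362 0.2335377 ] [0.57812978 0.12655378 0.23060509]
slope [-0.03655476 -0.06643127  0.23008102]
(0.613, -0.096, 0.3) lin [-0.02  -0.055  0.177]
(0.613, -0.096, 0.13) lin [-0.022 -0.055  1.31 ]
rot [ 0.    -0.001  0.003]
```

View pics/v4.png

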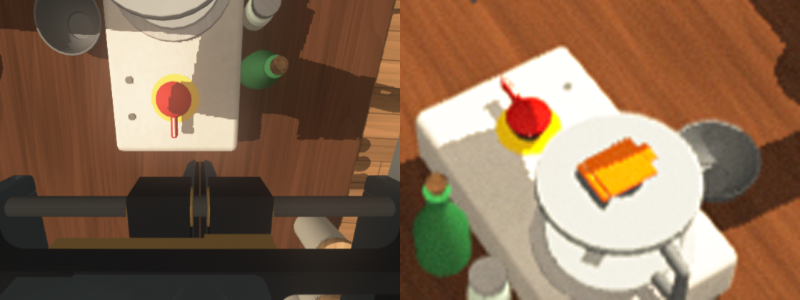

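The cap now lies flat on the neck (top at about 0.231 m) and the button is still down. In the wrist image the button is at (242,137) and the tab end at (244,190). I'll check those in world coordinates while lowering the tool beyond the tab.

```bash
python3 - <<'E'
from h import *
print(ptz('w4',242,138,.125),ptz('w4',244,190,.125))
E
```

```text
[ 0.57753319 -0.03966829  0.125     ] [ 0.58093338 -0.09747662  0.125     ]
```

Call:
drive_tool --linear '[[-0.02,-0.03,0.3],[-0.02,-0.03,0.6],[-0.02,-0.03,0.8],[-0.02,-0.03,0.8]]' --rot '[[0,0,0],[0,0,0],[0,0,0],[0,0,0]]' --grip '[-1,-1,-1,-1]'

```text
time_s: 10.1
position: [0.6141, -0.0953, 0.2018]
eef_rot: [-2.156, -2.273, 0.008]
force: [-0.9, 0.6, -0.4]
finger_gap: 0.0005
gripper_force: 0.0
```

```bash
python3 - <<'E'
from h import *
plan((.614,-.097,.131),(.585,-.097,.131),(.565,-.097,.131),yaw=.048)
E
```

```text
(0.614, -0.097, 0.131) lin [-0.012  0.003  0.472]
(0.585, -0.097, 0.131) lin [-0.002 -0.19   0.474]
(0.565, -0.097, 0.131) lin [ 0.005 -0.323  0.475]
rot [-0.006 -0.002  0.003]
```

Call:
drive_tool --linear '[[-0.01,0,0.2],[-0.01,0,0.4],[-0.01,0,0.47],[-0.01,0,0.47]]' --rot '[[0,0,0],[0,0,0],[0,0,0],[0,0,0]]' --grip '[-1,-1,-1,-1]'

```text
time_s: 10.5
position: [0.6171, -0.0984, 0.1359]
eef_rot: [-2.163, -2.277, 0.0]
force: [-1.2, 0.0, 0.3]
finger_gap: 0.0004
gripper_force: 0.0
```

Call:
drive_tool --linear '[[0,-0.04,0],[0,-0.08,0],[0,-0.12,0],[0,-0.16,0],[0,-0.2,0],[0,-0.24,0],[0,-0.24,0]]' --rot '[[0,0,0],[0,0,0],[0,0,0],[0,0,0],[0,0,0],[0,0,0],[0,0,0]]' --grip '[-1,-1,-1,-1,-1,-1,-1]'

```text
time_s: 11.2
position: [0.5807, -0.1012, 0.1363]
eef_rot: [2.164, 2.276, 0.001]
force: [1.7, -0.9, 1.8]
finger_gap: 0.0005
gripper_force: 1.1
```

```bash
python3 - <<'E'
from h import *
snap('scene','s5');c,im,d=load('s5')
cv2.imwrite('pics/s5c.png',cv2.resize(im[160:260,220:340],(720,600),interpolation=cv2.INTER_CUBIC))
E
```

```text
(no output)
```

View pics/s5c.png

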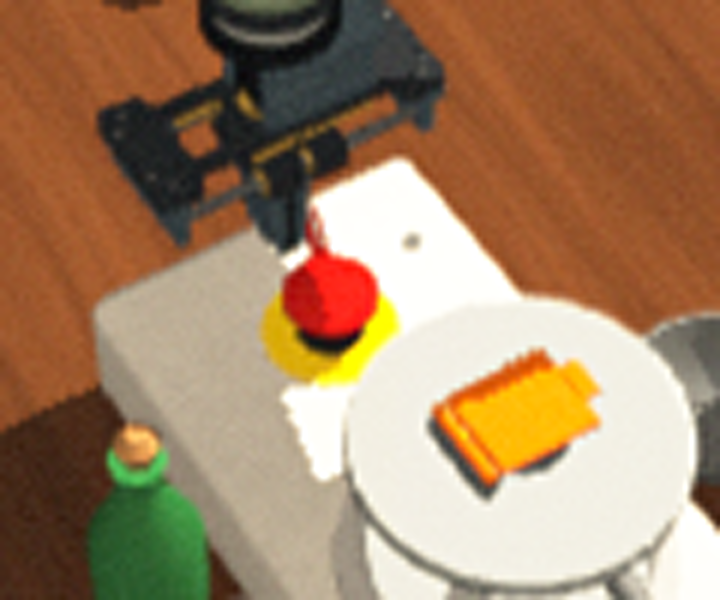

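The fingertip has turned the tab, now at (317,235), and the head at (330,290) shows more collar, so it may already be up. I'll check its height.

```bash
cat >> h.py <<'E'
def red(f):
    c,im,d=load(f); b,g,r=[im[...,i].astype(int) for i in range(3)]
    m=(r>130)&(g<70)&(b<70); m[:, :240]=0;m[:,310:]=0;ys,xs=np.nonzero(m)
    P=[pt(f,u,v) for u,v in zip(xs,ys)]; P=np.array([p for p in P if p is not None])
    r=np.hypot(P[:,0]-.577,P[:,1]+.042); k=r<.025; t=(r>.04)&(r<.07)
    print(f,k.sum(),np.percentile(P[k,2],[10,50,90]),'tab',P[t].mean(0) if t.any() else '')
E
python3 - <<'E'
from h import *
for f in('s1','s4','s5'): red(f)
E
```

```text
s1 122 [0.13120984 0.13363045 0.13570796] tab [ 0.5856382  -0.09003575  0.13156713]
s4 124 [0.12131039 0.12451459 0.12665769] tab [ 0.58505809 -0.09091283  0.12077952]
s5 130 [0.1293501  0.13234686 0.1349087 ] tab [ 0.57067768 -0.08370775  0.13353011]
```

The button has sprung up. I'll back away in +x, lift, and verify.

Call:
drive_tool --linear '[[0,0.05,0],[0,0.12,0],[0,0.22,0],[0,0.26,0],[0,0.26,-0.3],[0,0.26,-0.6],[0,0.26,-1],[0,0.26,-1]]' --rot '[[0,0,0],[0,0,0],[0,0,0],[0,0,0],[0,0,0],[0,0,0],[0,0,0],[0,0,0]]' --grip '[-1,-1,-1,-1,-1,-1,-1,-1]'

```text
time_s: 12.05
position: [0.6223, -0.0992, 0.2921]
eef_rot: [2.158, 2.271, 0.009]
force: [-0.1, 0.2, 0.7]
finger_gap: 0.0003
gripper_force: 0.0
```

```bash
python3 - <<'E'
from h import *
snap('scene','s6');red('s6');c,im,d=load('s6')
cv2.imwrite('pics/s6c.png',cv2.resize(im[130:310,200:440],(800,600),interpolation=cv2.INTER_CUBIC))
s=bot.read_state();print(s['position'],s['force'])
E
```

```text
s6 128 [0.13010646 0.13357815 0.13568001] tab [ 0.58567305 -0.0869749   0.13082813]
[ 0.62189613 -0.09913654  0.29094462] [ 0.44605038 -0.09161671  1.27262179]
```

View pics/s6c.png

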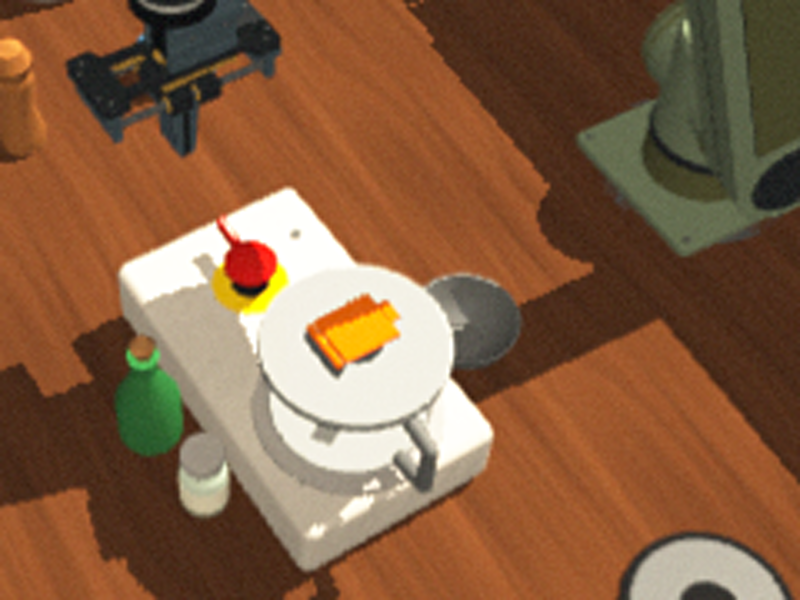

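The button is up at its original height (0.1336 m) with the tab back at rest. The cap is flat on the neck, the neighbouring items are in place, and the arm is clear. I'll hand in.

```bash
python3 -c "
from bench import bot
print(bot.close_job())"
```

```text
the job is handed in; nothing more can be done
None
```

I latched the stop button down, pushed the cap fully shut, then turned the tab until the button sprang back up. The job is handed in, with the arm clear and nothing else seen to move.

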